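Clamp a fired tile on the filing board with the thumb wedge

ROBOT

A 7-joint arm with a two-finger parallel gripper is mounted at the origin on the work surface. World frame = base frame: x ahead of the robot, y to its left, z up, the work surface at z = 0. Lengths are in m, angles in rad, forces in N, time in s.
With the tool pointing down it reaches from about 0.425 to 0.8 m from the base axis. Payload 8.3 kg.
Tool frame: the origin (TCP) lies midway between the tips of the shut fingers; the grasp point (between the pads) lies 19 mm behind it; z points along the fingers, y is the direction in which the jaws open and shut (so a half turn about z gives the same grasp; the last joint's range is limited). The gripper opens to 85 mm and grips with 20 to 120 N. Pads are 22 mm wide; open, the fingers measure 114 mm over their backs; the gripper's body (76 mm by 85 mm) begins 54 mm behind the grasp point. The pads swing forward as they close: fully open they stand 13 mm farther back than shut.
Start: joints at [-1.359, 0.383, 0.016, 1.37, -0.006, 1.388, -0.046], TCP at [0.17, 0.602, 0.21] pointing down, gripper open.
Joint ranges: [-2.95, 2.95], [-0.25, 2.06], [-1.52, 1.56], [0.18, 2.33], [-1.44, 4.58], [0.02, 2.06], [-3.01, 3.01]. Speed limits (rad/s): [2.39, 2.39, 3.01, 3.01, 3.14, 3.14, 3.14].

INTERFACE

Orientations are given as a unit quaternion [x, y, z, w].
In Python, from bench import * gives the robot as it stands.
- The arm moves only by the shell command python3 -m inch 'ROWS' [FORCE]. ROWS is JSON, a list that holds one entry, the list of rows, each a list of 5 numbers: the shift along the tool's x, y, z in mm, then the turn about the tool's z in rad, then the closure in counts, from 0 (fully open) to 255 (shut). In form: [[[tx, ty, tz, turn, grip], ...]]. A call has 1 to 12 rows; each row is the pose to reach, as a shift and turn from the pose measured when the call began, along the tool's axes at that moment; what a row does not reach only later rows make up. A row lasts 1/12 s, in which the tool goes at most 41.7 mm and 7.16 degrees, less where a joint would pass 70% of its speed; a pose out of reach is approached as far as the arm can. A call with a gripper value outside its range is refused whole. The fingers move at their own pace and stop on an object; FORCE is the grip in N (left out, the last holds). Time passes only in rows, so rows that repeat a pose let the fingers close. It gives the time, the measured TCP pose, the force and the opening at its end, in the units of the state.
- state(): the state, without advancing time (a new reading comes with each control period).
- capture(name): name is "side" or "top"; returns a dict with "color" (384x512x3 uint8, red, green, blue), "range_z" (384x512 float32, m along the optical axis (not along the pixel's ray), 0 where there is no reading), "fx", "fy", "cx", "cy" (pixels), "R" (3x3) and "t" (3): a world point X has camera coordinates R X + t. Camera axes: x right, y down, z forward; pixel columns grow to the right and rows downward; lengths in m; the calibration is good to about 2 mm. A picture is of the moment at which its call begins.
- close_job(): hands the job in, once; it reports no verdict.
The state is a dict: "time": time; "qpos": joint angles; "qd": joint speeds; "joint_torque": joint torques, N m; "ee_pos": TCP position; "ee_rot": TCP orientation; "wrist_force": force on the tool from outside, world axes, zero at the start; "ft_torque": the same for the moment, N m; "gripper_width": finger opening in m.
Only numpy, scipy, OpenCV 4.12 (cv2) and the standard library are available. Lean on these libraries where they do the work, as an engineer would, in place of code of your own. Each camera call takes 0.05 s, during which the arm holds its last target. There are 200 camera calls.

TASK

Clamp the fired tile on the plywood filing board. First push the sliding bar by its post, gently, until the tile is snug against the sprung end stop, with the wedge still waiting to one side; then slide the thumb wedge along its ramp, behind the bar, until it is jammed and the bar holds the tile fast, and let go. Press firmly but not hard, since the tile chips if it is squeezed too hard, and leave the other things on the bench alone.

Things in the scene. Friction and masses are not known exactly. Their poses are not given: they have to be found in the camera images.
- jig: Plywood filing board, 250 x 360 x 18 mm, fixed to the bench. Origin on its underside, 5 mm to -x and 20 mm to -y of its centre; x is the clamping direction (from bar to end stop), y points along the board to the side where the wedge waits, z up. Its top, the deck, is at z = 18 mm.
- stop_face (a point): Middle of the face of the aluminium end stop (150 mm wide, 16 mm high), at board x = 85 mm at rest; the tile is pushed against it. The stop is spring-backed: it gives about 1 mm for each 12 N along board +x, 6 mm at most.
- ramp_line (a point): Point of the board (x -48, y 0, z 18 mm) that marks the ramp: a straight aluminium fence 16 mm high, 18 mm thick. Its face towards the bar, on which the wedge slides, runs along board x = -48 mm - 0.2 y, from y = -55 to +170 mm, so it nears the bar towards -y. The real fence sits up to 6 mm off in x either way (not told): the jamming place differs by up to 30 mm in y.
- bar (a joint): Travel of the aluminium sliding bar along board +x, in m: 0 fully back, about 0.024 with the tile against the stop, 0.040 at its limit. The bar is 25 mm (x) x 70 mm (y) x 20 mm high, centred on board y = 0; its front face is at board x = -9 mm + travel, its rear face at x = -34 mm + travel. It drags with about 1.5 N and stays where it is left.
- bar_post (a point): Centre of the sliding bar's upright post, 14 mm (board x) x 30 mm (y), rising from 20 to 65 mm above the deck; this point is 45 mm above the deck, in the middle of the bar. Axes as the board's. Pushed towards board +x.
- wedge_mid (a point): Centre of the loose aluminium wedge (220 g), half-way up. Its body is 90 mm long (y -45 to +45), 20 mm high; flat bar-side face at x = +19 mm, sloping ramp-side face at x = -19 mm - 0.2 y: 29 mm thick at the nose (-y end), 47 mm at the +y end, where the thumb plate stands. Axes as the board's when it lies along the ramp. It starts up to 4 mm off the ramp, its nose beyond the bar's end.
- thumb (a point): Centre, half-way up, of the wedge's thumb plate, 26 mm (x) x 16 mm (y) x 50 mm high from the deck, 52 mm to +y of the wedge's centre. It is slid along the ramp, in the direction (+0.2, -1) of board x, y; jammed, it is near board y = +48 mm, 30 mm more or less. A steady push of 14 to 17 N, level and low down, jams it (squeezing the tile with some 8 N); friction holds it when let go; a squeeze of over 16 N chips the tile.
- tile_mid (a point): Centre, half-way up, of the loose fired clay tile, 70 mm (x) x 80 mm (y) x 14 mm, 150 g, lying flat on the deck between bar and end stop, 4 to 10 mm short of the stop and up to 0.06 rad askew. Snug against the stop its centre is at board x = 50 mm.
- offcut: Loose clay offcut, 30 x 40 x 10 mm, on the board's -y end; leave alone. Origin: centre of underside.
- mug: White mug, 76 mm wide, 90 mm high, on the bench at the robot's left; leave alone.
- tiles: Pile of four tiles stuck together, 90 x 90 x 48 mm, on the bench at the robot's right; leave alone.
- pot: Terracotta pot, 110 mm wide, 100 mm high, far left; leave alone.
- spatula: Spatula lying on the bench at the left; leave alone.
- jar: White lidded jar, 64 mm wide, 85 mm high, at the right; leave alone.
Mind the look-alikes: they are no part of the job. Leave any green, turquoise or yellow look-alike of the part that bears wedge_mid alone.

How it is judged:
On the way:
1. the bar has pushed the tile against the end stop while the wedge is still outside (x of tile_mid in the frame of jig above 0.048 m and value of joint bar above 0.0222 m and y of thumb in the frame of jig above 0.115 m), for 0.1 s.
At the end, for the whole second after the job is handed in: The tile lies flat against the end stop (centre beyond board x = 48 mm) with the bar up against it (bar travel above 22 mm), the wedge lies flat behind the bar (thumb plate at board y between 5 and 95 mm), the bar presses the tile with more than 4 N, all at rest (x of tile_mid in the frame of jig above 0.048 m and value of joint bar above 0.0222 m and z of tile_mid in the frame of jig below 0.028 m and y of thumb in the frame of jig between 0.005 and 0.095 m and angle between thumb's own z axis and vertical below 0.08 rad and contact force between bar and tile above 4 N and linear speed of tile below 0.01 m/s and velocity of joint bar below 0.01 m/s); the robot touches nothing.
It fails at once if the tile is squeezed with more than 16 N and chips (contact force between bar and tile above 16 N).
It fails at once if another thing on the bench is disturbed (moved more than 15 mm) (distance of any of offcut, mug, tiles, pot, spatula, jar from where it was at the start of the episode above 0.015 m).
It also fails if it takes over 70 s, if anything falls off the work surface, if the arm or the gripper's body presses on something with over 40 N, if the wrist force passes 120 N, or if a joint passes its speed limit or range.

## Working session

There is one attempt and no reset: what is moved stays moved. The work goes in short steps, Python scripts to look and compute and a shell command to move; the robot and the scene stay as the last step left them, time stands still between calls to the robot, and variables do not carry over. Pictures are saved under pics/ and viewed, about 8 in all and at most 12, crops included, and the job is handed in when it is done.

```bash
mkdir -p pics; ls; python3 - <<'E'
from bench import *
import cv2,numpy as np
s=state();print({k:np.round(v,3) for k,v in s.items()})
for n in("top","side"):
    c=capture(n);np.savez(f"{n}0.npz",**c);cv2.imwrite(f"pics/{n}0.png",c["color"][:,:,::-1])
    print(n,c["fx"],c["cx"],c["cy"],c["R"],c["t"])
E
```

```text
pics
{'time': np.float64(0.0), 'qpos': array([-1.359,  0.384,  0.016,  1.371, -0.006,  1.388, -0.047]), 'qd': array([ 0.   , -0.   ,  0.   , -0.   , -0.001, -0.001,  0.001]), 'joint_torque': array([ 0.0000e+00, -6.2760e+01,  8.4400e-01, -3.7183e+01,  1.7000e-02,
        1.4000e-02, -0.0000e+00]), 'ee_pos': array([0.169, 0.601, 0.209]), 'ee_rot': array([ 0.137,  0.991, -0.001, -0.   ]), 'wrist_force': array([-0.276, -0.402,  0.405]), 'ft_torque': array([ 0.013, -0.031, -0.029]), 'gripper_width': np.float64(0.085)}
top 356.32345176313584 254.58018142460134 191.53758297602505 [[ 0.01925632 -0.99981287 -0.00185127]
 [-0.98560436 -0.01867153 -0.16803398]
 [ 0.16796797  0.00506033 -0.98577947]] [-0.04622748  0.48980869  1.21328555]
side 479.86803993600705 253.40460999445358 193.36430211757695 [[ 0.85252138 -0.52268989 -0.00160735]
 [-0.26411304 -0.42811778 -0.86426817]
 [ 0.4510561   0.73723161 -0.50302877]] [-0.45423376  0.17834032  1.27610443]
```

View pics/top0.png

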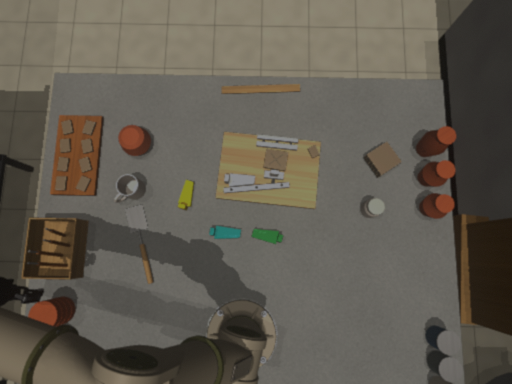

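View pics/side0.png

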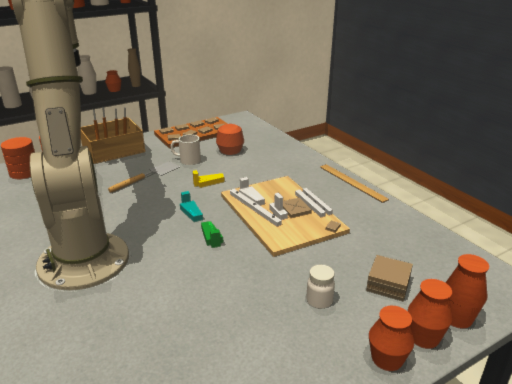

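Top view: the aluminium wedge with its thumb plate is at (238,178) on the board. The look-alikes to leave alone are green (267,236), turquoise (225,232) and yellow (186,195). The bar and post are at (274,175), the tile at (276,159), the stop at (277,142), the ramp at (256,188) and the offcut at (313,151). I choose the grey wedge and check it in a crop.

```bash
cat > h.py <<'E'
from bench import *
import cv2,numpy as np
def cloud(c):
    v,u=np.indices(c["range_z"].shape);z=c["range_z"]
    P=np.stack([(u-c["cx"])/c["fx"]*z,(v-c["cy"])/c["fy"]*z,z],-1)
    return (P-c["t"])@np.array(c["R"])
def proj(c,X):
    p=np.asarray(X)@np.array(c["R"]).T+c["t"];return p[...,:2]/p[...,2:]*[c["fx"],c["fy"]]+[c["cx"],c["cy"]]
E
python3 - <<'E'
from h import *
c=dict(np.load("top0.npz"));W=cloud(c);I=c["color"]
hsv=cv2.cvtColor(I,cv2.COLOR_RGB2HSV)
roi=np.zeros(I.shape[:2],bool);roi[125:215,205:330]=1
m=roi&(W[...,2]>.009)&(W[...,2]<.12)
m=cv2.morphologyEx(m.astype(np.uint8),cv2.MORPH_OPEN,np.ones((3,3)))>0
n,l,st,_=cv2.connectedComponentsWithStats(m.astype(np.uint8));m=l==1+np.argmax(st[1:,4])
print("deck z",np.median(W[m][:,2]), m.sum())
pts=W[m][:,:2].astype(np.float32)
r=cv2.minAreaRect(pts*1000);print(r)
# colour based at z=.018
wood=(roi&(hsv[...,1]>60)).astype(np.uint8)
n,l,st,_=cv2.connectedComponentsWithStats(wood);k=1+np.argmax(st[1:,4]);v,u=np.nonzero(l==k)
d=np.stack([(u-c["cx"])/c["fx"],(v-c["cy"])/c["fy"],np.ones(len(u))],-1)@c["R"];o=-c["R"].T@c["t"]
X=o+d*((.018-o[2])/d[:,2])[:,None];print(cv2.minAreaRect((X[:,:2]*1000).astype(np.float32)))
x=cv2.resize(I[125:215,205:330],None,fx=6,fy=6,interpolation=cv2.INTER_CUBIC);cv2.imwrite("pics/crop0.png",x[...,::-1])
for uv in [(226,178),(238,180),(250,181),(274,174),(276,159),(277,142),(230,187),(285,186),(274,168),(274,171)]:
    print(uv,np.round(W[uv[1],uv[0]],4))
E
```

```text
deck z 0.018587086773797244 6670
((578.8858032226562, -85.13124084472656), (360.35009765625, 250.61097717285156), 84.88706970214844)
((577.637939453125, -84.92660522460938), (359.8622741699219, 251.8586883544922), 84.8023452758789)
(226, 178) [0.5321 0.0632 0.0664]
(238, 180) [0.5321 0.0229 0.0355]
(250, 181) [ 0.529  -0.0198  0.0372]
(274, 174) [ 0.5475 -0.1029  0.0756]
(276, 159) [ 0.6126 -0.1117  0.0321]
(277, 142) [ 0.6777 -0.115   0.0277]
(230, 187) [0.5071 0.051  0.0309]
(285, 186) [ 0.5137 -0.1444  0.0348]
(274, 168) [ 0.5793 -0.1049  0.0313]
(274, 171) [ 0.5565 -0.1024  0.0825]
```

View pics/crop0.png

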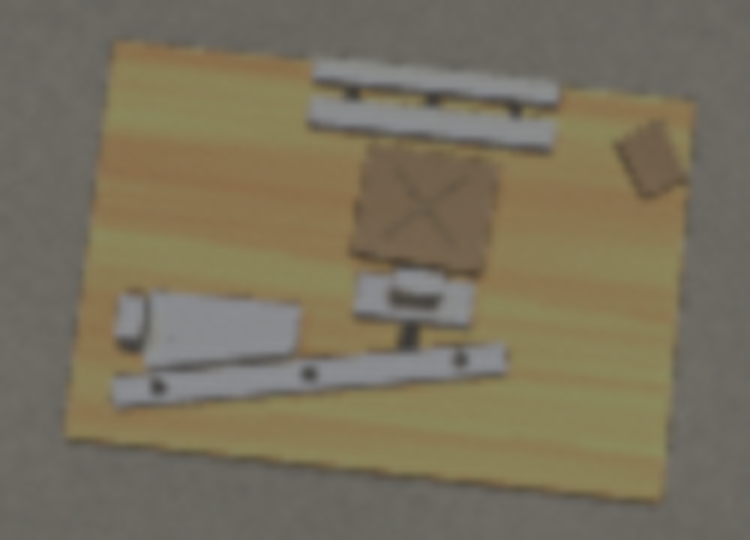

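The crop confirms the choice: grey wedge with its thumb plate at (128,320), nose at (298,330), post at (415,290), tile at (425,210) and a gap to the stop. Next I measure it all in the board frame.

```bash
cat >> h.py <<'E'
th=np.radians(-5.15);Rb=np.array([[np.cos(th),-np.sin(th)],[np.sin(th),np.cos(th)]])
O=np.array([.5783,-.0850])+Rb@[-.005,-.020]
def tob(X): X=np.asarray(X);return np.concatenate([(X[...,:2]-O)@Rb,X[...,2:]],-1)
def tow(b): return np.r_[O+Rb@np.array(b[:2]),b[2:]]
def tool(s=None):
    from scipy.spatial.transform import Rotation as Ro
    s=s or state();return np.array(s["ee_pos"]),Ro.from_quat(s["ee_rot"]).as_matrix()
def go(b):
    "mm shift in tool axes to bring TCP to board point b (m); turn to align tool y with board y, or tool x"
    p,R=tool();d=R.T@(tow(b)-p)*1000
    ay=np.arctan2(R[1,1],R[0,1]);f=lambda a:(a+np.pi/2)%np.pi-np.pi/2
    tb=th+np.pi/2
    print("tcp board",np.round(tob(p)*1000,1),"shift",np.round(d,1),"turn y||By",round(-f(tb-ay),3),"y||Bx",round(-f(th-ay),3))
E
python3 - <<'E'
from h import *
print(O)
def rng(P,n): print(n,len(P),"min",np.round(np.percentile(P,3,axis=0)*1000,1),"med",np.round(np.median(P,0)*1000,1),"max",np.round(np.percentile(P,97,axis=0)*1000,1))
for n in("top","side"):
    c=dict(np.load(n+"0.npz"));B=tob(cloud(c)).reshape(-1,3);x,y,z=B.T;print(n)
    I=c["color"].reshape(-1,3).astype(int); grey=(I.max(1)-I.min(1)<25)
    inb=(abs(x-.005)<.12)&(abs(y-.02)<.175)
    rng(B[inb&(z>.072)&(abs(y)<.05)],"posttop")
    rng(B[inb&(z>.055)&(y>.07)&(x<.03)],"thumbtop")
    rng(B[inb&(z>.036)&(z<.044)&(y>.02)&(x>-.075)&(x<.03)&grey],"wedgetop")
    rng(B[inb&(z>.03)&(x>.06)&grey],"stop")
    rng(B[inb&~grey&(z>.026)&(z<.036)&(abs(y)<.05)&(x>-.01)&(x<.09)],"tile")
    f=B[inb&grey&(z>.027)&(z<.037)&(x<-.03)&(y<.03)&(y>-.05)]
    rng(f,"fence"); print(" fence mid offs",np.median(f[:,0]+.2*f[:,1])+.048)
    go([0,0,.2])
E
```

```text
[ 0.57152491 -0.10447044]
top
posttop 40 min [-23.8 -13.6  74.1] med [-18.   -0.3  82. ] max [-10.3  14.3  86.4]
thumbtop 37 min [-64.6 155.8  61.7] med [-53.9 163.   67.5] max [-40.  170.1  71.6]
wedgetop 237 min [-71.1  23.9  36.1] med [-46.5 108.1  38. ] max [-11.4 153.   42.1]
stop 320 min [ 85.5 -70.2  30.3] med [99.7  0.8 33.6] max [123.7  70.3  38.2]
tile 403 min [  7.9 -38.5  27.1] med [40.5 -0.9 31.6] max [73.3 36.3 35.3]
fence 109 min [-67.7 -47.5  29. ] med [-55.4  -9.7  33. ] max [-40.2  28.7  36.2]
 fence mid offs -0.009023881413756457
tcp board [-463.8  666.6  208.8] shift [-578.4 -570.     9.8] turn y||By -0.185 y||Bx 1.386
side
posttop 47 min [-23.9 -18.4  73. ] med [-19.1  -7.3  81.2] max [-11.2  10.5  84.4]
thumbtop 47 min [-65.  150.7  55.7] med [-53.4 156.7  64.4] max [-40.4 168.   69.5]
wedgetop 168 min [-70.7  26.1  36.2] med [-50.9 116.1  37.9] max [-29.2 157.9  42.6]
stop 264 min [ 85.5 -74.3  30.6] med [100.4 -10.1  33.6] max [123.7  63.7  36.6]
tile 354 min [  5.8 -43.4  27.1] med [41.3 -8.3 31.7] max [74.9 33.6 34.4]
fence 108 min [-68.8 -45.8  27.7] med [-58.1 -10.4  32.4] max [-41.1  27.6  35.6]
 fence mid offs -0.012227354350620764
tcp board [-463.8  666.6  208.8] shift [-578.4 -570.     9.8] turn y||By -0.185 y||Bx 1.386
```

```bash
python3 - <<'E'
from h import *
p,R=tool()
print(R.T@(np.array([.45,.3,.2])-p)*1000)
go([-.055,0,.2])
E
```

```text
[-351.74287478 -213.65201285    9.16230286]
tcp board [-463.8  666.6  208.8] shift [-524.4 -580.1    9.8] turn y||By -0.185 y||Bx 1.386
```

```bash
python3 -m inch '[[[-35,-21,1,-0.1,255],[-70,-43,2,-0.185,255],[-105,-64,3,-0.185,255],[-140,-86,4,-0.185,255],[-175,-107,5,-0.185,255],[-210,-128,6,-0.185,255],[-245,-150,7,-0.185,255],[-280,-171,8,-0.185,255],[-315,-193,9,-0.185,255],[-352,-214,9,-0.185,255],[-370,-250,9,-0.185,255],[-385,-285,9,-0.185,255]]]' 20
python3 -c "
from h import *
go([-.055,0,.2])"
```

```text
time: 1.1
ee_pos: [0.4638, 0.2196, 0.1995]
ee_rot: [0.046, 0.999, -0.002, -0.0]
wrist_force: [0.8, 0.2, -0.4]
gripper_width: -0.0
tcp board [-136.4  313.1  199.5] shift [ -81.9 -312.9    0.4] turn y||By -0.002 y||Bx 1.569
```

```bash
python3 -m inch '[[[-10,-40,0,0,255],[-20,-80,0,0,255],[-30,-120,0,0,255],[-42,-160,0,0,255],[-52,-200,0,0,255],[-62,-240,0,0,255],[-72,-280,0,0,255],[-82,-313,0,0,255],[-82,-313,0,0,255],[-82,-313,40,0,255],[-82,-313,80,0,255],[-82,-313,80,0,255]]]' 20
python3 -c "
from h import *
go([-.055,0,.06])
c=capture('side');cv2.imwrite('pics/s1.png',cv2.resize(c['color'][130:260,200:360],None,fx=4,fy=4)[...,::-1])"
```

```text
time: 2.1
ee_pos: [0.5118, -0.0989, 0.1135]
ee_rot: [0.046, 0.999, -0.002, -0.006]
wrist_force: [-1.5, 0.8, -1.4]
gripper_width: 0.0001
tcp board [-6.000e+01  1.000e-01  1.135e+02] shift [-5.7  0.1 53.4] turn y||By -0.002 y||Bx 1.569
```

View pics/s1.png

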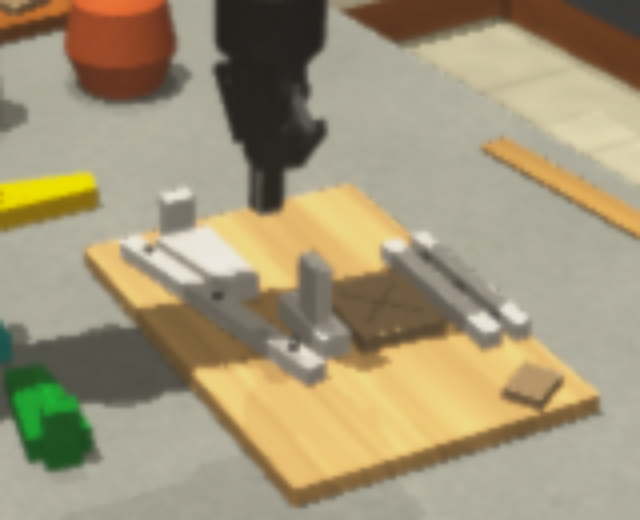

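Fingers are closed above the gap behind the bar, with the tip at (265,205) in the crop. The post is at (315,290) and stands clear. Descending.

```bash
python3 -m inch '[[[0,0,20,0,255],[0,0,40,0,255],[0,0,56,0,255],[0,0,56,0,255],[0,0,56,0,255],[0,0,56,0,255]]]' 20
python3 -c "
from h import *
c=capture('side');print(proj(c,[.5118,-.0989,.1135]))
s=state();print(np.round(s['wrist_force'],2),np.round(s['ft_torque'],2));go([-.045,0,.06])"
```

```text
time: 2.65
ee_pos: [0.5144, -0.0995, 0.0634]
ee_rot: [0.046, 0.999, -0.002, -0.003]
wrist_force: [-0.5, 0.4, -0.5]
gripper_width: 0.0003
[265.11364218 188.97795787]
[-1.27 -0.55  0.11] [-0.07 -0.01 -0.02]
tcp board [-57.3  -0.2  63.4] shift [-12.3   0.2   3.3] turn y||By -0.002 y||Bx 1.569
```

```bash
python3 -m inch '[[[-2,0,4,0,255],[-4,0,4,0,255],[-6,0,4,0,255],[-8,0,4,0,255],[-10,0,4,0,255],[-12,0,4,0,255],[-14,0,4,0,255],[-16,0,4,0,255],[-18,0,4,0,255],[-20,0,4,0,255],[-22,0,4,0,255],[-24,0,4,0,255]]]' 20
cat > chk.py <<'E'
from h import *
import sys
def rng(P,n): print(n,len(P),"min",np.round(np.percentile(P,3,axis=0)*1000,1),"med",np.round(np.median(P,0)*1000,1),"max",np.round(np.percentile(P,97,axis=0)*1000,1))
for n in("top","side"):
    c=capture(n);B=tob(cloud(c)).reshape(-1,3);x,y,z=B.T;I=c["color"].reshape(-1,3).astype(int);grey=(I.max(1)-I.min(1)<25)
    print(n)
    rng(B[~grey&(z>.026)&(z<.036)&(abs(y)<.05)&(x>-.01)&(x<.09)],"tile")
    rng(B[grey&(z>.03)&(z<.045)&(abs(y)<.03)&(x<.03)&(x>-.035)],"bar")
s=state();print(np.round(s['wrist_force'],2));go([0,0,.06])
E
python3 chk.py
```

```text
time: 3.7
ee_pos: [0.5382, -0.1017, 0.0591]
ee_rot: [0.046, 0.999, -0.002, -0.003]
wrist_force: [-1.6, 0.3, 1.5]
gripper_width: 0.0001
topTraceback (most recent call last):
  File "chk.py", line 7, in <module>
    rng(B[~grey&(z>.026)&(z<.036)&(abs(y)<.05)&(x>-.01)&(x<.09)],"tile")
    ~~~^^^^^^^^^^^^^^^^^^^^^^^^^^^^^^^^^^^^^^^^^^^^^^^^^^^^^^^^^^^^^^^^^
  File "chk.py", line 3, in rng
    def rng(P,n): print(n,len(P),"min",np.round(np.percentile(P,3,axis=0)*1000,1),"med",np.round(np.median(P,0)*1000,1),"max",np.round(np.percentile(P,97,axis=0)*1000,1))
                                                ~~~~~~~~~~~~~^^^^^^^^^^^^
    return _quantile_unchecked(
        a, q, axis, out, overwrite_input, method, keepdims, weights)
    return _ureduce(a,
                    func=_quantile_ureduce_func,
    ...<5 lines>...
                    overwrite_input=overwrite_input,
                    method=method)
    r = func(a, **kwargs)
    result = _quantile(arr,
                       quantiles=q,
    ...<2 lines>...
                       out=out,
                       weights=wgt)
    slices_having_nans = np.isnan(arr[-1, ...])
                                  ~~~^^^^^^^^^
IndexError: index -1 is out of bounds for axis 0 with size 0
```

```bash
sed -i 's/def rng(P,n): /def rng(P,n):\n  if len(P)>5: /' chk.py; python3 chk.py
```

```text
top
side
tile 341 min [  7.4 -43.6  27.7] med [41.8 -9.7 31.6] max [74.9 33.2 34.4]
bar 76 min [-27.2 -27.9  30.7] med [-20.9 -10.7  37.3] max [-3.5 26.8 43.9]
[ 0.16 -0.48  0.33]
tcp board [-33.2  -0.3  59.2] shift [-33.2   0.3  -1. ] turn y||By -0.002 y||Bx 1.569
```

```bash
python3 -m inch '[[[-1,0,0,0,255],[-2,0,0,0,255],[-3,0,0,0,255],[-4,0,0,0,255],[-5,0,0,0,255],[-6,0,0,0,255],[-7,0,0,0,255],[-8,0,0,0,255],[-9,0,0,0,255],[-10,0,0,0,255],[-10,0,0,0,255],[-10,0,0,0,255]]]' 20
python3 chk.py
```

```text
time: 4.85
ee_pos: [0.5486, -0.1027, 0.0592]
ee_rot: [0.046, 0.999, -0.002, -0.003]
wrist_force: [-0.5, 0.8, 1.0]
gripper_width: 0.0
top
side
tile 305 min [ 13.6 -42.2  27.9] med [ 47.6 -10.6  31.6] max [77.4 35.5 34.8]
bar 81 min [-17.1 -27.5  30.6] med [-11.1  -7.2  37.7] max [ 2.8 29.3 44.3]
[-1.79  0.21  1.46]
tcp board [-23.   -0.3  59.2] shift [-23.    0.3  -0.9] turn y||By -0.002 y||Bx 1.569
```

```bash
python3 -m inch '[[[-0.5,0,0,0,255],[-1,0,0,0,255],[-1.5,0,0,0,255],[-2,0,0,0,255],[-2,0,0,0,255]]]' 20
python3 chk.py
```

```text
time: 5.37
ee_pos: [0.5506, -0.1029, 0.0592]
ee_rot: [0.046, 0.999, -0.002, -0.003]
wrist_force: [-2.0, 0.8, 0.6]
gripper_width: -0.0003
top
side
tile 303 min [ 16.9 -41.7  27.4] med [48.3 -9.3 31.5] max [78.2 35.  34.5]
bar 78 min [-15.2 -28.3  32.1] med [-8.1 -8.6 38. ] max [ 8.  27.2 42.8]
[-2.08  1.2   1.45]
tcp board [-21.   -0.3  59.2] shift [-21.    0.3  -1. ] turn y||By -0.002 y||Bx 1.569
```

```bash
python3 -m inch '[[[-0.5,0,0,0,255],[-1,0,0,0,255],[-1.5,0,0,0,255],[-2,0,0,0,255],[-2,0,0,0,255]]]' 20
python3 chk.py
python3 -m inch '[[[-0.5,0,0,0,255],[-1,0,0,0,255],[-1,0,0,0,255],[-1,0,0,0,255]]]' 20
python3 chk.py
```

```text
time: 5.88
ee_pos: [0.5527, -0.103, 0.0591]
ee_rot: [0.046, 0.999, -0.002, -0.003]
wrist_force: [-2.5, 0.2, 0.0]
gripper_width: 0.0
top
side
tile 303 min [ 17.9 -40.9  27.4] med [52.4 -9.7 31.5] max [80.9 35.3 34.3]
bar 79 min [-13.  -28.8  30.8] med [-7.2 -7.3 36.8] max [10.1 26.9 43.4]
[-1.6   0.28  1.  ]
tcp board [-18.9  -0.3  59.1] shift [-18.9   0.3  -1. ] turn y||By -0.001 y||Bx 1.569
time: 6.32
ee_pos: [0.5538, -0.1031, 0.0592]
ee_rot: [0.046, 0.999, -0.002, -0.003]
wrist_force: [-2.0, 0.1, 0.6]
gripper_width: 0.0001
top
side
tile 303 min [ 19.6 -41.5  27.4] med [52.6 -8.3 31.6] max [83.7 36.4 34.9]
bar 76 min [-11.8 -28.   30.5] med [-5.8 -9.9 37.8] max [ 9.3 27.4 43.5]
[-2.68  0.15  0.55]
tcp board [-17.9  -0.3  59.1] shift [-17.9   0.3  -1. ] turn y||By -0.002 y||Bx 1.569
```

```bash
for i in 1 2 ; do python3 -m inch '[[[-0.5,0,0,0,255],[-0.8,0,0,0,255],[-0.8,0,0,0,255]]]' 20; python3 chk.py|grep tile; python3 -c "
from h import *
for i in range(3): capture('side');print(np.round(state()['wrist_force'],2))"; done
```

```text
time: 6.67
ee_pos: [0.5546, -0.1032, 0.0591]
ee_rot: [0.046, 0.999, -0.002, -0.003]
wrist_force: [-1.5, 0.5, 1.7]
gripper_width: -0.0001
tile 312 min [ 19.6 -41.3  27.7] med [53.4 -9.1 31.5] max [83.6 36.3 34.6]
[-3.19 -0.52  0.91]
[-2.33  0.44  1.25]
[-2.01  0.71  1.68]
time: 7.17
ee_pos: [0.5554, -0.1033, 0.0591]
ee_rot: [0.046, 0.999, -0.002, -0.003]
wrist_force: [-2.0, 0.9, 0.9]
gripper_width: 0.0001
tile 306 min [ 19.7 -41.   27.4] med [55.7 -9.4 31.4] max [84.4 35.6 34.6]
[-2.68  0.14  1.13]
[-1.13  0.65  1.31]
[-2.59  0.39  0.13]
```

```bash
cat > f.py <<'E'
from h import *
F=[]
for i in range(6): capture('side');F.append(state()['wrist_force'])
F=np.mean(F,0);print("Fboard",np.round(np.r_[F[:2]@Rb,F[2]],2),"tcp",np.round(tob(state()['ee_pos'])*1000,2))
E
python3 -m inch '[[[-0.5,0,0,0,255],[-0.5,0,0,0,255]]]' 20 >/dev/null;python3 f.py
python3 -m inch '[[[-0.5,0,0,0,255],[-0.5,0,0,0,255]]]' 20 >/dev/null;python3 f.py
```

```text
Fboard [-1.98  0.11  0.78] tcp [-15.66  -0.26  59.15]
Fboard [-3.08  0.67  1.55] tcp [-15.27  -0.3   59.11]
```

```bash
python3 -m inch '[[[-0.4,0,0,0,255],[-0.4,0,0,0,255]]]' 20 >/dev/null;python3 f.py
```

```text
Fboard [-5.63  0.6   2.69] tcp [-15.18  -0.28  59.04]
```

```bash
python3 -m inch '[[[-0.4,0,0,0,255],[-0.4,0,0,0,255]]]' 20 >/dev/null;python3 f.py; python3 chk.py
```

```text
Fboard [-5.76  0.53  2.99] tcp [-15.07  -0.28  59.04]
top
side
tile 306 min [ 18.7 -41.3  27.4] med [55.2 -8.8 31.4] max [86.6 36.9 34.5]
bar 82 min [ -9.7 -28.1  31.3] med [ -3.1 -10.1  37.6] max [11.3 25.9 44.4]
[-6.01  2.33  3.37]
tcp board [-15.1  -0.3  59. ] shift [-15.1   0.3  -1.1] turn y||By -0.002 y||Bx 1.569
```

Snug at about 6 N. Backing off, rising and measuring the result.

```bash
python3 -m inch '[[[10,0,0,0,255],[25,0,0,0,255],[25,0,-40,0,255],[25,0,-80,0,255],[25,40,-90,0.12,255],[25,80,-90,0.24,255],[25,120,-90,0.36,255],[25,160,-90,0.48,255],[25,200,-90,0.6,255],[25,230,-90,0.72,255],[25,230,-90,0.84,255],[25,230,-90,0.96,255]]]' 20
python3 chk.py; python3 - <<'E'
from h import *
for n in("top","side"):
    c=capture(n);B=tob(cloud(c)).reshape(-1,3);x,y,z=B.T
    for nm,m in(("post",(z>.072)&(z<.09)&(abs(y)<.05)&(abs(x)<.05)),("thumb",(z>.05)&(z<.075)&(y>.07)&(y<.19)&(x<.0)&(x>-.1))):
        P=B[m]*1000
        if len(P)>5: print(n,nm,len(P),np.round(np.percentile(P,[3,50,97],axis=0),1).tolist())
print(state()["qpos"]); go([-.053,.195,.1])
E
```

```text
time: 10.38
ee_pos: [0.5538, 0.1325, 0.1483]
ee_rot: [0.497, 0.868, -0.002, -0.002]
wrist_force: [-0.1, -1.1, 0.2]
gripper_width: 0.0001
top
tile 366 min [ 20.6 -37.1  27.1] med [51.8  0.6 31.1] max [82.4 38.2 35.3]
bar 87 min [ -9.5 -28.8  31.1] med [-2.1 -0.5 36.7] max [16.8 28.7 41.2]
side
tile 322 min [ 18.1 -41.9  27.2] med [55.6 -9.8 31.6] max [87.  35.6 35. ]
bar 79 min [ -9.7 -28.7  31.6] med [ -3.2 -11.4  37.3] max [12.1 27.8 43.4]
[ 0.28 -0.45  0.03]
tcp board [-38.4 231.  148.5] shift [-210.4 -102.1   89.1] turn y||By -0.952 y||Bx 0.619
top post 39 [[-4.0, -14.0, 74.4], [2.5, 1.5, 82.1], [9.9, 12.9, 86.6]]
top thumb 39 [[-64.6, 155.4, 53.0], [-54.0, 162.6, 66.3], [-39.9, 170.0, 71.3]]
side post 48 [[-3.5, -17.8, 73.3], [1.1, -6.3, 80.7], [9.7, 13.6, 84.4]]
side thumb 60 [[-64.5, 151.1, 50.7], [-53.3, 156.4, 62.5], [-39.7, 171.4, 69.3]]
[-0.73321405  0.33287374  0.56537341  1.63553167 -0.18478344  1.23368148
  0.4037161 ]
tcp board [-38.5 229.8 148.6] shift [-19.8 -31.8  48.8] turn y||By -0.947 y||Bx 0.624
```

```bash
python3 -m inch '[[[-5,-8,0,0.12,255],[-10,-16,0,0.24,255],[-15,-24,0,0.36,255],[-20,-30,0,0.48,255],[-20,-30,0,0.6,255],[-20,-30,0,0.62,255],[-20,-30,0,0.62,255],[-20,-30,30,0.62,255],[-20,-30,50,0.62,255],[-20,-30,50,0.62,255]]]' 20
python3 - <<'E'
from h import *
go([-.053,.198,.024])
c=capture('side');cv2.imwrite('pics/s2.png',cv2.resize(c['color'][100:260,200:360],None,fx=3.7,fy=3.7)[...,::-1])
E
```

```text
time: 11.42
ee_pos: [0.5354, 0.0952, 0.0951]
ee_rot: [0.735, 0.678, -0.006, -0.002]
wrist_force: [-1.1, -0.7, -0.3]
gripper_width: -0.0
tcp board [-53.9 195.6  95.1] shift [ 2.7  1.8 71.1] turn y||By -1.561 y||Bx 0.01
```

View pics/s2.png

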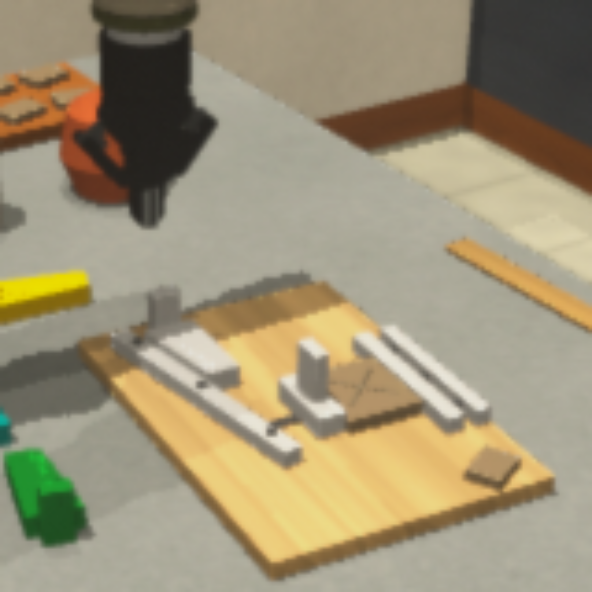

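View: tile flush against the stop, bar against it with the post at (313,370), wedge waiting with its thumb at (163,310), fingertips at (148,220) beyond the thumb. Descending behind the thumb.

```bash
python3 -m inch '[[[3,1,30,0.01,255],[3,1,55,0.01,255],[3,1,66,0.01,255],[3,1,70,0.01,255],[3,1,70,0.01,255],[3,1,70,0.01,255]]]' 20
python3 -c "
from h import *
go([-.053,.187,.025])"; python3 f.py
```

```text
time: 11.97
ee_pos: [0.5382, 0.0977, 0.0287]
ee_rot: [0.739, 0.674, -0.004, -0.001]
wrist_force: [-0.4, -0.0, -0.2]
gripper_width: 0.0001
tcp board [-51.3 198.4  28.7] shift [-11.4  -1.6   3.8] turn y||By 1.569 y||Bx -0.001
Fboard [ 0.06 -0.06 -0.17] tcp [-52.03 198.49  27.96]
```

```bash
python3 -m inch '[[[-2.5,0,3,0,255],[-5,0,3,0,255],[-7.5,0,3,0,255],[-10,0,3,0,255],[-12.5,0,3,0,255],[-15,0,3,0,255],[-17.5,0,3,0,255],[-20,0.5,3,0,255],[-22.5,1,3,0,255],[-25,1.5,3,0,255],[-27.5,2,3,0,255],[-30,2.5,3,0,255]]]' 20
python3 f.py
python3 -m inch '[[[-2.5,0.5,0,0,255],[-5,1,0,0,255],[-7.5,1.5,0,0,255],[-10,2,0,0,255],[-12.5,2.5,0,0,255],[-15,3,0,0,255],[-17.5,3.5,0,0,255],[-20,4,0,0,255],[-22.5,4.5,0,0,255],[-25,5,0,0,255],[-27.5,5.5,0,0,255],[-30,6,0,0,255]]]' 20
python3 f.py; python3 -c "
from h import *
c=capture('side');cv2.imwrite('pics/s3.png',cv2.resize(c['color'][130:260,200:360],None,fx=4,fy=4)[...,::-1])"
```

```text
time: 13.27
ee_pos: [0.5373, 0.0676, 0.025]
ee_rot: [0.739, 0.674, -0.004, -0.001]
wrist_force: [-0.2, 1.5, 0.3]
gripper_width: -0.0002
Fboard [-0.02 -0.15 -0.12] tcp [-49.55 168.45  25.08]
time: 14.57
ee_pos: [0.5405, 0.0371, 0.0252]
ee_rot: [0.739, 0.674, -0.004, -0.001]
wrist_force: [0.1, 1.5, -1.3]
gripper_width: -0.0002
Fboard [ 0.21 -0.41  0.41] tcp [-43.56 138.45  25.19]
```

View pics/s3.png

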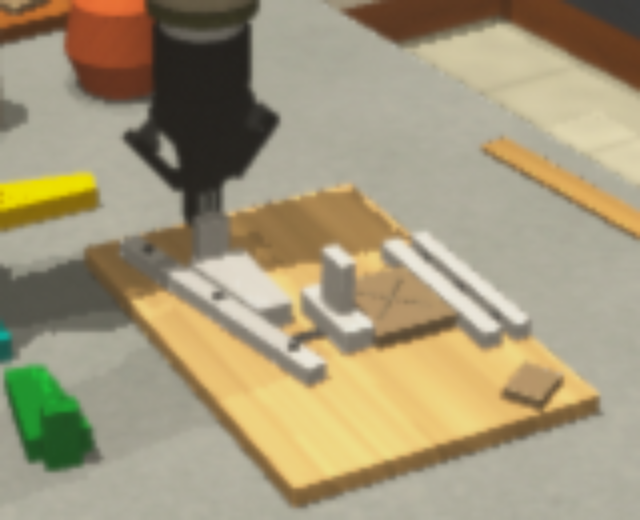

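The wedge is sliding along the ramp with its thumb at (210,235) and its nose at (285,310), entering behind the bar. Continuing.

```bash
python3 -m inch '[[[-2,0.4,0,0,255],[-4,0.8,0,0,255],[-6,1.2,0,0,255],[-8,1.6,0,0,255],[-10,2,0,0,255],[-12,2.4,0,0,255],[-14,2.8,0,0,255],[-16,3.2,0,0,255],[-18,3.6,0,0,255],[-20,4,0,0,255],[-22,4.4,0,0,255],[-24,4.8,0,0,255]]]' 20
python3 f.py
python3 -m inch '[[[-1.5,0.3,0,0,255],[-3,0.6,0,0,255],[-4.5,0.9,0,0,255],[-6,1.2,0,0,255],[-7.5,1.5,0,0,255],[-9,1.8,0,0,255],[-10.5,2.1,0,0,255],[-12,2.4,0,0,255]]]' 20
python3 f.py
```

```text
time: 15.92
ee_pos: [0.5432, 0.0128, 0.0253]
ee_rot: [0.739, 0.674, -0.004, -0.001]
wrist_force: [-0.2, 1.2, -0.8]
gripper_width: -0.0
Fboard [-0.1   0.31 -0.06] tcp [-38.77 114.48  25.3 ]
time: 16.88
ee_pos: [0.5445, 0.0006, 0.0253]
ee_rot: [0.739, 0.674, -0.004, -0.001]
wrist_force: [-1.4, 1.5, -0.2]
gripper_width: 0.0001
Fboard [-0.35  0.28 -0.02] tcp [-36.31 102.35  25.38]
```

```bash
for i in 1 2; do python3 -m inch '[[[-1,0.2,0,0,255],[-2,0.4,0,0,255],[-3,0.6,0,0,255],[-4,0.8,0,0,255],[-5,1,0,0,255],[-6,1.2,0,0,255],[-7,1.4,0,0,255],[-8,1.6,0,0,255]]]' 20 |grep wrist
python3 f.py; done; python3 chk.py; python3 - <<'E'
from h import *
c=capture("side");B=tob(cloud(c)).reshape(-1,3);x,y,z=B.T
P=B[(z>.05)&(z<.075)&(y>.03)&(y<.19)&(x<.0)&(x>-.1)]*1000;print(np.round(np.percentile(P,[3,50,97],axis=0),1))
cv2.imwrite('pics/s4.png',cv2.resize(c['color'][130:260,200:360],None,fx=4,fy=4)[...,::-1])
E
```

```text
wrist_force: [-0.8, 1.3, -0.5]
Fboard [-0.25  0.33 -0.36] tcp [-34.66  94.19  25.46]
wrist_force: [-0.0, -0.6, -0.5]
Fboard [ 0.   -0.21 -0.07] tcp [-33.    86.01  25.52]
top
tile 347 min [ 20.8 -37.3  27.1] med [50.3 -1.  31.5] max [81.7 36.9 35. ]
bar 192 min [-34.1 -28.4  31.8] med [-14.2  -0.   36.6] max [16.  28.7 42.3]
side
tile 312 min [ 22.4 -41.3  27.3] med [57.1 -9.6 31.4] max [86.3 36.8 34.8]
bar 155 min [-33.5 -27.9  34.2] med [-13.8  -4.6  37.7] max [11.5 27.7 43.2]
[-0.3   0.03 -0.31]
tcp board [-33.   86.1  25.5] shift [-86.2  32.9 -34.3] turn y||By 1.569 y||Bx -0.002
[[-46.6  55.6  50.8]
 [-36.3  65.4  64.7]
 [-21.3  89.   73.9]]
```

View pics/s4.png

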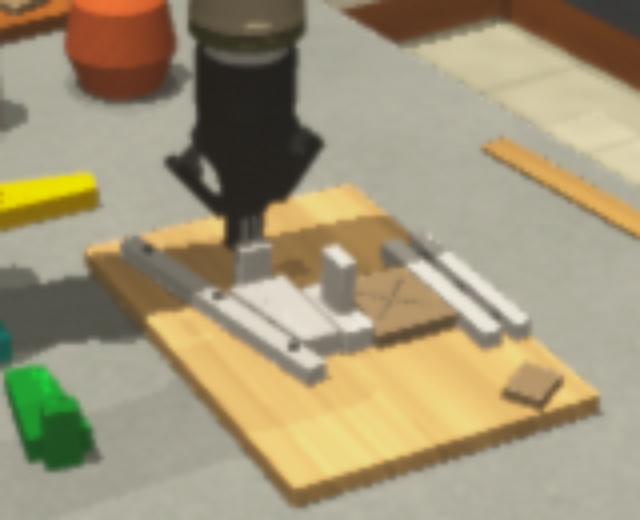

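Wedge nose (330,345) is almost against the bar's rear, with the thumb at (253,262) and still free. Now smaller steps with a force check after each.

```bash
python3 -m inch '[[[-0.6,0.1,0,0,255],[-1.2,0.2,0,0,255],[-1.8,0.4,0,0,255],[-2.4,0.5,0,0,255],[-3,0.6,0,0,255],[-3.5,0.7,0,0,255],[-4,0.8,0,0,255]]]' 20 |grep wrist
python3 f.py;
```

```text
wrist_force: [-0.2, 1.2, -0.1]
Fboard [-0.39  0.88 -0.22] tcp [-32.23  81.97  25.52]
```

```bash
python3 -m inch '[[[-0.6,0.1,0,0,255],[-1.2,0.2,0,0,255],[-1.8,0.4,0,0,255],[-2.4,0.5,0,0,255],[-3,0.6,0,0,255],[-3.5,0.7,0,0,255],[-4,0.8,0,0,255]]]' 20 |grep wrist
python3 f.py;
```

```text
wrist_force: [-0.9, 0.8, -0.9]
Fboard [-0.1   0.3  -0.13] tcp [-31.43  77.81  25.55]
```

```bash
python3 -m inch '[[[-0.6,0.1,0,0,255],[-1.2,0.2,0,0,255],[-1.8,0.4,0,0,255],[-2.4,0.5,0,0,255],[-3,0.6,0,0,255],[-3.5,0.7,0,0,255],[-4,0.8,0,0,255]]]' 20 |grep wrist
python3 f.py;
```

```text
wrist_force: [-1.3, 2.1, 0.2]
Fboard [-0.91  1.55  0.01] tcp [-30.69  73.82  25.53]
```

```bash
python3 -m inch '[[[-0.5,0.1,0,0,255],[-1,0.2,0,0,255],[-1.5,0.3,0,0,255],[-2,0.4,0,0,255],[-2,0.4,0,0,255]]]' 20 |grep wrist
python3 f.py;
```

```text
wrist_force: [-0.1, 1.3, -0.2]
Fboard [-0.36  0.94 -0.16] tcp [-30.2   71.56  25.58]
```

```bash
python3 -m inch '[[[-0.5,0.1,0,0,255],[-1,0.2,0,0,255],[-1.5,0.3,0,0,255],[-2,0.4,0,0,255],[-2,0.4,0,0,255]]]' 20 |grep wrist
python3 f.py;
```

```text
wrist_force: [-0.3, 2.1, -0.7]
Fboard [-1.27  1.26 -0.49] tcp [-29.75  69.48  25.6 ]
```

```bash
python3 -m inch '[[[-0.5,0.1,0,0,255],[-1,0.2,0,0,255],[-1.5,0.3,0,0,255],[-2,0.4,0,0,255],[-2,0.4,0,0,255]]]' 20 |grep wrist
python3 f.py;
```

```text
wrist_force: [-1.6, 5.5, 2.3]
Fboard [-2.77  4.43  1.41] tcp [-29.64  68.61  25.57]
```

```bash
python3 -m inch '[[[-0.5,0.1,0,0,255],[-1,0.2,0,0,255],[-1.5,0.3,0,0,255],[-1.5,0.3,0,0,255]]]' 20 |grep wrist
python3 f.py;
```

```text
wrist_force: [-2.1, 6.3, 2.5]
Fboard [-2.7   6.04  1.97] tcp [-29.57  68.29  25.57]
```

```bash
python3 -m inch '[[[-1.5,0.3,0,0,255],[-2,0.4,0,0,255],[-2.5,0.5,0,0,255],[-2.5,0.5,0,0,255]]]' 20 |grep wrist
python3 f.py;
```

```text
wrist_force: [-3.0, 8.3, 2.0]
Fboard [-4.07  7.41  3.07] tcp [-29.43  67.74  25.57]
```

```bash
python3 -m inch '[[[-2.5,0.5,0,0,255],[-3,0.6,0,0,255],[-3,0.6,0,0,255],[-3,0.6,0,0,255]]]' 20 |grep wrist
python3 f.py;
```

```text
wrist_force: [-3.8, 10.6, 3.3]
Fboard [-4.22  8.95  3.95] tcp [-29.33  67.21  25.59]
```

```bash
python3 -m inch '[[[-2.5,0,0,0,255],[-3.5,0,0,0,255],[-3.5,0,0,0,255],[-3.5,0,0,0,255]]]' 20 |grep wrist
python3 f.py;
```

```text
wrist_force: [-1.9, 10.4, 2.3]
Fboard [-3.03 10.62  2.78] tcp [-29.29  66.8   25.72]
```

```bash
python3 -m inch '[[[-3,-0.2,0,0,255],[-4.2,-0.2,0,0,255],[-4.2,-0.2,0,0,255],[-4.2,-0.2,0,0,255]]]' 20 |grep wrist
python3 f.py;
```

```text
wrist_force: [-0.8, 12.1, 3.0]
Fboard [-2.06 12.44  2.73] tcp [-29.25  66.42  25.93]
```

```bash
python3 -m inch '[[[-4,0,0.3,0,255],[-4.8,0,0.3,0,255],[-4.8,0,0.3,0,255],[-4.8,0,0.3,0,255]]]' 20 |grep wrist
python3 f.py;
```

```text
wrist_force: [-2.9, 14.2, 4.7]
Fboard [-3.43 14.37  4.48] tcp [-29.17  66.11  25.83]
```

```bash
python3 -m inch '[[[-4.5,0,0.3,0,255],[-5.3,0,0.3,0,255],[-5.3,0,0.3,0,255],[-5.3,0,0.3,0,255]]]' 20 |grep wrist
python3 f.py;
```

```text
wrist_force: [-2.1, 15.2, 6.0]
Fboard [-3.91 15.03  5.8 ] tcp [-29.13  65.83  25.81]
```

```bash
python3 -m inch '[[[-4.8,0,0,0,255],[-5.6,0,0,0,255],[-5.6,0,0,0,255],[-5.6,0,0,0,255],[-5.6,0,0,0,255]]]' 20 |grep wrist
python3 f.py;
```

```text
wrist_force: [-2.7, 17.8, 5.3]
Fboard [-3.87 16.5   5.2 ] tcp [-29.16  65.7   25.96]
```

Jammed at about 16.5 N. Letting go by backing off along +y, then rising.

```bash
python3 -m inch '[[[-1,0,0,0,255],[2,0,0,0,255],[8,0,0,0,255],[20,0,0,0,255],[25,0,-20,0,255],[25,0,-60,0,255],[40,0,-100,0,255],[80,0,-120,0,255],[80,0,-120,0,255],[80,0,-120,0,255]]]' 20 
python3 f.py; python3 chk.py; python3 - <<'E'
from h import *
o=[]
for n in("top","side"):
    c=capture(n);B=tob(cloud(c)).reshape(-1,3);x,y,z=B.T
    for nm,m in(("post",(z>.072)&(z<.09)&(abs(y)<.05)&(abs(x)<.05)),("thumb",(z>.05)&(z<.075)&(y>.03)&(y<.12)&(x<.0)&(x>-.1))):
        P=B[m]*1000
        if len(P)>5: print(n,nm,len(P),np.round(np.percentile(P,[3,50,97],axis=0),1).tolist())
    I=c["color"]; k=I[125:215,205:330] if n=="top" else I[140:250,215:350]
    o.append(cv2.resize(k,(540,440 if n=="side" else 389 ),interpolation=cv2.INTER_CUBIC)[:300 if n=="top" else 440])
cv2.imwrite("pics/end.png",cv2.resize(np.vstack(o),(432,592))[...,::-1])
E
```

```text
time: 30.05
ee_pos: [0.5563, 0.0444, 0.1496]
ee_rot: [0.729, 0.685, 0.007, -0.012]
wrist_force: [-1.2, -0.5, -0.5]
gripper_width: 0.0001
Fboard [ 0.24 -0.4   0.08] tcp [-29.81 141.41 147.13]
top
tile 359 min [ 21.3 -37.6  27.1] med [52.4  1.5 31.4] max [82.6 38.2 35.2]
bar 194 min [-32.9 -28.3  32.8] med [-13.3   0.5  37.2] max [14.7 28.7 41. ]
side
tile 319 min [ 22.3 -41.   27.6] med [57.3 -8.9 31.5] max [87.2 36.8 34.9]
bar 162 min [-34.  -29.   34.4] med [-12.9  -7.   37.9] max [11.  26.4 42.5]
[-0.85 -0.22  0.09]
tcp board [-29.6 141.7 147.4] shift [-144.4   27.8   83.5] turn y||By -1.55 y||Bx 0.021
top post 40 [[-3.1, -13.9, 74.6], [3.1, -0.5, 81.6], [10.6, 13.0, 84.5]]
top thumb 36 [[-44.6, 38.8, 60.4], [-33.9, 45.9, 66.1], [-19.9, 52.9, 70.8]]
side post 49 [[-4.0, -19.0, 72.8], [1.4, -6.3, 80.2], [9.9, 12.0, 84.5]]
side thumb 68 [[-44.6, 33.8, 52.3], [-33.2, 38.9, 62.3], [-20.3, 50.8, 70.0]]
```

View pics/end.png

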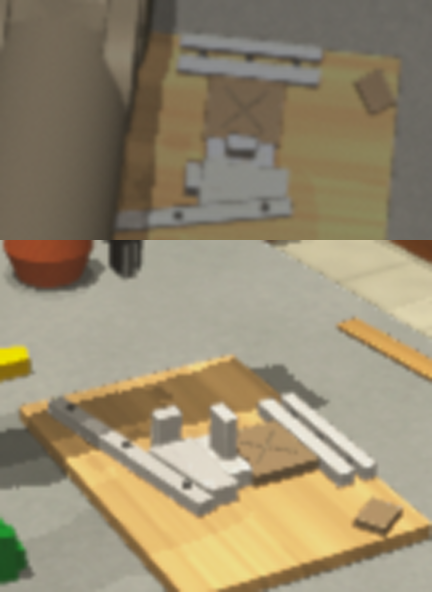

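The picture shows the wedge flat and jammed between ramp and bar (thumb at (165,425)). The tile is flush against the stop, and nothing else on the board has moved. The fingers are clear, so I hand in.

```bash
python3 -c "
from bench import *
print(close_job())"
```

```text
the job is handed in; nothing more can be done
None
```

The tile is clamped and the job is handed in, at about 30 s of the 70 s allowed. No verdict came back, so the result rests on my own last checks.

**What I did:** I pushed the post with shut fingers until the tile was snug against the stop, at about 6 N, with the wedge still out at thumb y ≈ 163 mm. I then slid the grey wedge along the ramp and pressed it up to about 16.5 N, low on the thumb plate. After that I backed off and raised the arm clear.

**Last checks, after letting go:**

| Check | Measured | Needed |
|---|---|---|
| Thumb plate, board y | about 46 mm, no springback | 5 to 95 mm |
| Bar travel | about 24.6 mm, 0.6 mm further than when the tile was snug | above 22.2 mm |
| Tile centre, board x | about 52 mm (top camera) | above 48 mm |
| Wrist force | about 0 N | robot touching nothing |

- **Squeeze:** I could not measure it directly. The extra 0.6 mm of bar travel against the sprung stop suggests roughly 7 N, between the 4 N needed and the 16 N that chips the tile. Noise in the depth readings makes that figure rough.
- **Camera disagreement:** The side camera read the tile and bar 5 to 10 mm off from the top camera along board y. Along x the two differed by up to about 5 mm on the tile. I used the top camera, which agreed with the board's known geometry.
- **Other things on the bench:** The arm kept clear of them, and the last picture shows the offcut where it was. I did not re-measure the mug, tile pile, pot, spatula or jar.

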